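# Pop the soap tray and catch it

### The job

Press down the key on the soap case with one fingertip so that the sprung soap tray pops out, and have the other finger waiting in front of the tray's tall front plate, so that it catches the tray after a finger's breadth or so (10 to 35 mm out) before it runs away. Finish while still holding the tray back there with that finger, so that the soap can be taken out; the pressing finger may stay on the key or not. Do not take hold of the front plate from behind, and leave the other things on the table where they are.

Things in the scene. Friction and masses are not known exactly. Their poses are not given: they have to be found in the camera images.
- case: Green plastic soap case, 120 (x) by 84 (y) by 52 (z) mm, fixed to the table. Origin: centre of its underside; x points the way the tray comes out, z up. A shut flip-top lid (it does not open here) covers its back half, x = -61 to +5 mm, 52 mm high (its snap catch reaches x = 11). In front of the lid, x = 5 to 60 mm, is a lower flat shoulder 28 mm high, with the key in it.
- key_top (a point): Centre of the top of the key, moving with it: a grey push key 20 (x) by 24 (y) mm in the middle of the shoulder, 32 mm ahead of the case's origin, its top 34 mm above the table, 6 mm proud of the shoulder. From the key's centre it is 27 mm to the lid behind (21 mm to the lid's catch) and 28 mm to the tray's front plate ahead. Axes as the case's.
- key (a joint): Travel of the key straight down, m: 0 up, 0.006 fully down (flush with the shoulder). A spring pushes it up, 1.6 N at the start and 4 N fully down. The tray is let go at about 3 to 4 mm.
- tray_front (a point): Point on the outer face of the tray's front plate, mid-width, 40 mm above the table, moving with the tray. The plate is green, upright, 84 mm wide, 8 mm thick, from 2 to 52 mm above the table (24 mm higher than the shoulder). Shut, its outer face is 36 mm ahead of the key's centre. Its inner face, towards the key, must not be pushed by a finger: no pinching or pulling. Axes as the case's.
- tray (a joint): How far the tray is out along the case's x, m: 0 shut and latched. Once the key is pressed a spring pushes it out with about 2 N (1 N at full travel); unhindered it reaches 0.04 in about 0.2 s and runs on to its end at 0.075. A finger in front stops it easily.
- lota: Steel lota (round-bellied pot), 106 mm across the belly, 100 mm high, loose, 0.3 kg; origin at the centre of its underside. Stays where it is.
- jar: Small brown glass jar with red twist cap, 46 mm across, 60 mm high, loose, 0.11 kg; origin at the centre of its underside. Stays where it is.
- peg: Pink plastic clothes peg lying flat, 80 mm long (x), about 28 mm wide, 11 mm high, loose, 12 g; origin under its middle. Stays where it is.
- scratcher: Wooden back-scratcher lying flat, 418 mm long (x), 34 mm wide at its claw end (+x), 11 mm high, loose, 60 g; origin under its middle. Stays where it is.

How it is judged:
On the way, in this order (a step that is already met when the one before it is completed fails the run):
1. the key is pressed with a finger (value of joint key above 0.002 m and contact force between the fingers and key above 0.3 N).
2. the tray has popped out and a finger has stopped it 6 to 42 mm out (value of joint tray between 0.006 and 0.042 m and contact force between the fingers and tray above 0.3 N and velocity of joint tray between -0.02 and 0.02 m/s), for 0.3 s.
At the end, for the whole second after the job is handed in: The tray stands still 6 to 42 mm out, held there by a finger pressing on it with more than 0.3 N; lota, jar, peg and back-scratcher are within 15 mm of where they were and lie or stand as before (all of step 2 and distance of each of lota, jar, peg, scratcher from where it was at the start of the episode below 0.015 m and angle between each of lota, jar, peg, scratcher's own z axis and vertical below 0.2 rad); the arm keeps its last pose, push and grip.
It fails at once if the tray ran away (more than 45 mm out) (value of joint tray above 0.045 m).
It fails at once if the tray's front plate was taken from behind (pinched or pulled) (contact force between the fingers and tray_c5 above 0.5 N).
It fails at once if a bystander was shifted, lifted or tipped (distance of any of lota, jar, peg, scratcher from where it was at the start of the episode above 0.02 m or angle between any of lota, jar, peg, scratcher's own z axis and vertical above 0.3 rad).
It also fails if it takes over 32 s, if anything falls off the work surface, if the arm or the gripper's body presses on something with over 40 N, if the wrist force passes 120 N, or if a joint passes its speed limit or range.

### The arm

A 7-joint arm with a two-finger parallel gripper is mounted at the origin on the work surface. World frame = base frame: x ahead of the robot, y to its left, z up, the work surface at z = 0. Lengths are in m, angles in rad, forces in N, time in s.
With the tool pointing down it reaches from about 0.4 to 0.875 m from the base axis. Payload 19.3 kg.
Tool frame: the origin (TCP) lies where the fingers leave the gripper's body, on its centre line; the fingertips stand bot.tip_reach ahead of it and the grasp point (between the pads) lies 54 mm ahead of it (bot.tip_reach is the distance from the TCP to the fingertips, in m); z points along the fingers, y is the line along which they close (so a half turn about z gives the same grasp; the last joint's range is limited). The gripper opens to 85 mm and grips with 20 to 120 N. Pads are 22 mm wide; open, the fingers measure 114 mm over their backs; the gripper's body (76 mm by 85 mm) begins 54 mm behind the grasp point. The pads swing forward as they close: fully open they stand 13 mm farther back than shut.
Start: joints at [1.231, 0.521, -0.036, 1.599, 0.021, 1.021, -0.113], TCP at [0.167, -0.602, 0.304] pointing down, gripper open.
Joint ranges: [-2.91, 2.91], [-0.3, 2.13], [-1.5, 1.42], [0.17, 2.43], [-1.26, 4.41], [0.16, 1.93], [-2.52, 2.52]. Speed limits (rad/s): [1.89, 1.89, 2.39, 2.39, 3.01, 3.01, 3.01].

### API

Orientations are given as [roll, pitch, yaw] about the fixed x, y, z axes, in that order (R = Rz(yaw) Ry(pitch) Rx(roll)).
In Python, from workcell import bot gives the robot as it stands. The module is installed in compiled form; this text tells all that it offers.
- The arm moves only by the shell command python3 -m jog 'ROWS' [FORCE]. ROWS is JSON, a list that holds one entry, the list of rows, each a list of 7 numbers: the shift along the tool's x, y, z in mm, then the turn, a rotation vector about the tool's x, y, z in rad, then the opening, from 0 (shut) to 1 (fully open). In form: [[[tx, ty, tz, wx, wy, wz, fingers], ...]]. A call has 1 to 5 rows; each row shifts and turns the commanded pose from where the row before left it, along the tool's axes as they then stand; what a row does not reach is not made up. A row lasts 1/10 s, in which the tool goes at most 50 mm and 8.59 degrees, less where a joint would pass 70% of its speed; a pose out of reach is approached as far as the arm can. A call is refused whole if a number of a shift passes 50 or a number of a turn 0.15, either way. A call with a gripper value outside its range is refused whole. The fingers move at their own pace and stop on an object; FORCE is the grip in N (left out, the last holds). Time passes only in rows, so rows that do not move let the fingers close. It gives the time, the measured TCP pose, the force, the opening and the grip force at its end, in the units of the state.
- bot.observe(): the state, without advancing time (a new reading comes with each control period).
- bot.grab_frame(name): name is "side" or "top" or "wrist"; returns a dict with "img" (420x560x3 uint8, red, green, blue), "intrinsics" (3x3 intrinsics, pixels), "R" (3x3) and "t" (3): a world point X has camera coordinates R X + t; the wrist camera has in their place "tool_from_camera" (4x4, takes a point from camera to tool coordinates, whose origin is the TCP and whose axes are the flange's). Camera axes: x right, y down, z forward; pixel columns grow to the right and rows downward; lengths in m; the calibration is good to about 2 mm. A picture is of the moment at which its call begins: read the wrist's pose just before it. There is no depth.
- bot.job_done(): hands the job in; it is judged then, once.
Trained networks look in a picture, given as the dict that the camera call returned (one of the last four; its "shot" number tells which), for a name from the list of things; names that differ only in an ending like _2 or _b are one class to them, and where a whole thing is asked for, a point or a joint stands for the part that bears it (a point fixed in the world has none). Each returns a list of dicts, best first, with "conf" (0 to 1); they miss things now and then, are a little off and sometimes report something else, mostly with a low value. They report only what shows in the picture. A call takes as long as a camera call.
- bot.trace(query, picture): "region" (420x560 bool, what is visible of it).
- bot.spot_point(query, picture): "xyz" ([x, y, z] in m, in world coordinates, good to about 4 mm: a listed point, or the origin of a listed thing).
The state is a dict: "clock": time; "qpos": joint angles; "qd": joint speeds; "joint_efforts": joint torques, N m; "position": TCP position; "tool_rot": TCP orientation; "force": force on the tool from outside, world axes, zero at the start; "moment": the same for the moment, N m; "grip_width": finger opening in m; "finger_force": force on a finger pad.
Only numpy, scipy, OpenCV 4.12 (cv2) and the standard library are available. Lean on these libraries where they do the work, as an engineer would, in place of code of your own. Each camera call takes 0.05 s, during which the arm holds its last target. There are 200 camera calls.

## Working session

There is one attempt and no reset: what is moved stays moved. The work goes in short steps, Python scripts to look and compute and a shell command to move; the robot and the scene stay as the last step left them, time stands still between calls to the robot, and variables do not carry over. Pictures are saved under pics/ and viewed, at most 10 in all, crops included, and the job is handed in when it is done.

```bash
mkdir -p pics; python3 - <<'E'
from workcell import bot
import cv2,numpy as np
s=bot.observe();print({k:np.round(v,3).tolist() for k,v in s.items()},bot.tip_reach)
P=[]
for n in("side","top"):
    p=bot.grab_frame(n);P.append(p['img'])
    for q in("case","key_top","tray_front","lota","jar","peg","scratcher"):
        r=bot.spot_point(q,p);print(n,q,[(np.round(a['xyz'],3).tolist(),round(a['conf'],2)) for a in r[:2]])
    if n=='top':print(p['R'],p['t'],p['intrinsics'])
im=np.vstack(P)[:,:,::-1]
cv2.imwrite('pics/a.png',cv2.resize(P[0][:,:,::-1],(560,420)));cv2.imwrite('pics/b.png',P[1][:,:,::-1])
E
```

```text
{'clock': 0.0, 'qpos': [1.231, 0.522, -0.036, 1.6, 0.021, 1.021, -0.113], 'qd': [0.001, -0.001, 0.001, -0.0, -0.0, -0.001, -0.002], 'joint_efforts': [0.0, -92.709, 1.98, -36.994, 0.018, 0.008, 0.0], 'position': [0.166, -0.602, 0.303], 'tool_rot': [-3.14, 0.0, 0.27], 'force': [-0.251, 0.144, -0.069], 'moment': [-0.005, 0.03, 0.042], 'finger_force': 0.0, 'grip_width': 0.085} 0.0726
side case [([0.52, 0.091, 0.002], 0.76)]
side key_top [([0.553, 0.107, 0.032], 0.57)]
side tray_front [([0.579, 0.13, 0.038], 0.64)]
side lota [([0.621, -0.062, -0.003], 0.88), ([0.52, 0.089, 0.001], 0.69)]
side jar []
side peg [([0.739, 0.197, -0.0], 0.47)]
side scratcher [([0.726, -0.153, 0.001], 0.75), ([0.432, 0.249, -0.001], 0.57)]
top case [([0.52, 0.084, 0.002], 0.92)]
top key_top [([0.545, 0.107, 0.033], 0.47)]
top tray_front [([0.576, 0.135, 0.04], 0.67)]
top lota [([0.623, -0.063, -0.0], 0.63)]
top jar [([0.433, 0.25, -0.0], 0.85)]
top peg [([0.742, 0.197, 0.003], 0.69), ([0.622, -0.063, -0.0], 0.32)]
top scratcher [([0.727, -0.15, -0.004], 0.84), ([0.52, 0.087, 0.003], 0.49)]
[[ 0.01965235 -0.99973917 -0.01163491]
 [-0.98564286 -0.01742075 -0.16794244]
 [ 0.16769595  0.01476833 -0.98572814]] [-0.01757631  0.57795067  0.74766597] [[379.43437095   0.         275.28094389]
 [  0.         379.43437095 199.78103959]
 [  0.           0.           1.        ]]
```

View pics/a.png

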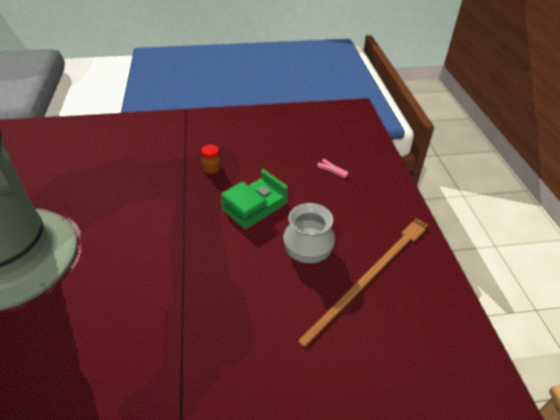

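View pics/b.png

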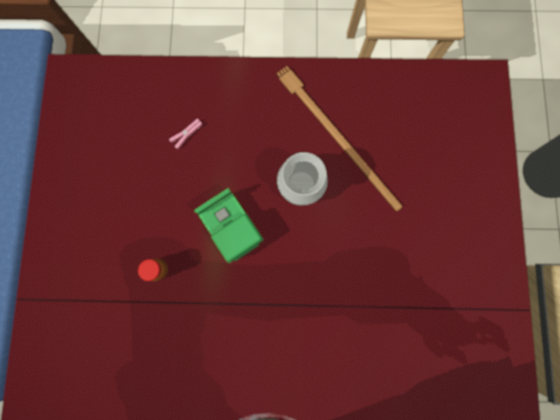

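The side view shows the green case at about (255,200), with its key at (263,191) and the front plate at (272,186). In the top view the key is at (222,214) and the plate runs from (197,211) to (230,190), so the case yaw is about 0.57. The lota at (302,178), jar at (150,270) and peg are clear of it. I'll swing over on an arc and measure with the wrist camera.

```bash

python3 -m jog '[[[50,-2,0,0,0,-0.083,0.6],[50,-2,0,0,0,-0.083,0.6],[50,-2,0,0,0,-0.083,0.6],[50,-2,0,0,0,-0.083,0.6],[50,-2,0,0,0,-0.083,0.6]]]' | tail -c 400
python3 -m jog '[[[50,-2,0,0,0,-0.083,0.6],[50,-2,0,0,0,-0.083,0.6],[50,-2,0,0,0,-0.083,0.6],[50,-2,0,0,0,-0.083,0.6],[50,-2,0,0,0,-0.083,0.6]]]' | tail -c 400
python3 -m jog '[[[50,-2,0,0,0,-0.083,0.6],[50,-2,0,0,0,-0.083,0.6],[50,-2,0,0,0,-0.083,0.6],[50,-2,0,0,0,-0.083,0.6],[50,-2,0,0,0,-0.083,0.6]]]' | tail -c 400
cat > look.py <<'E'
from workcell import bot
import cv2,numpy as np,sys
from scipy.spatial.transform import Rotation as Ro
s=bot.observe();print({k:np.round(s[k],3).tolist() for k in('clock','qpos','position','tool_rot','grip_width','force')})
p=bot.grab_frame('wrist');T=np.eye(4);T[:3,:3]=Ro.from_euler('xyz',s['tool_rot']).as_matrix();T[:3,3]=s['position']
M=T@p['tool_from_camera'];print('cam',np.round(M[:3,3],3),'axis',np.round(M[:3,2],2))
for q in("case","key_top","tray_front"):
    print(q,[(np.round(a['xyz'],4).tolist(),round(a['conf'],2)) for a in bot.spot_point(q,p)[:2]])
cv2.imwrite('pics/%s.png'%sys.argv[1],p['img'][:,:,::-1]);np.savez(sys.argv[1],img=p['img'],K=p['intrinsics'],M=M,T=p['tool_from_camera'])
for q in("case","key_top","tray_front"):
    r=bot.trace(q,p)
    if r:
        m=r[0]['region'].astype(np.uint8);print(q,round(r[0]['conf'],2),m.sum(),cv2.boxPoints(cv2.minAreaRect(cv2.findNonZero(m))).round().tolist())
E
python3 look.py w1
```

```text
clock: 1.3
position: [0.3889, -0.4876, 0.3039]
tool_rot: [3.141, -0.0, 0.688]
force: [0.7, -0.7, -0.4]
grip_width: 0.0512
finger_force: 0.0
clock: 1.8
position: [0.5445, -0.2939, 0.3039]
tool_rot: [3.141, -0.0, 1.103]
force: [-0.1, -0.4, -0.7]
grip_width: 0.0518
finger_force: 0.0
clock: 2.3
position: [0.6088, -0.0541, 0.3039]
tool_rot: [3.141, -0.0, 1.518]
force: [0.7, -0.7, 0.2]
grip_width: 0.0511
finger_force: 0.0
{'clock': 2.3, 'qpos': [0.296, 0.53, -0.446, 1.622, 0.254, 1.048, -0.277], 'position': [0.609, -0.054, 0.304], 'tool_rot': [3.141, -0.0, 1.518], 'grip_width': 0.051, 'force': [0.679, -0.743, 0.199]}
cam [0.612 0.023 0.374] axis [-0.02 -0.3  -0.95]
case [([0.5212, 0.0949, -0.0014], 0.88)]
key_top [([0.5466, 0.109, 0.0316], 0.89)]
tray_front [([0.5708, 0.1256, 0.0367], 0.89)]
case 0.67 12549 [[103.0, 53.0], [205.0, -36.0], [276.0, 45.0], [174.0, 134.0]]
key_top 0.73 544 [[195.0, 26.0], [211.0, 14.0], [228.0, 39.0], [212.0, 50.0]]
tray_front 0.74 655 [[224.0, 0.0], [233.0, -6.0], [271.0, 48.0], [262.0, 54.0]]
```

```bash

python3 -m jog '[[[37,3,0,0,0,-0.126,0.6],[37,3,0,0,0,-0.126,0.6],[37,3,0,0,0,-0.126,0.6],[37,3,0,0,0,-0.126,0.6],[37,3,0,0,0,-0.126,0.6]]]' | tail -c 400
python3 -m jog '[[[0,0,20,0,0,0,0.6],[0,0,20,0,0,0,0.6],[0,0,10,0,0,0,0.6],[0,0,0,0,0,0,0.6]]]' | tail -c 400
python3 look.py w2
```

```text
clock: 3.15
position: [0.5876, 0.1255, 0.3038]
tool_rot: [3.142, 0.0, 2.147]
force: [1.0, 0.2, 0.0]
grip_width: 0.0512
finger_force: 0.0
clock: 3.55
position: [0.5873, 0.1243, 0.2528]
tool_rot: [-3.14, -0.0, 2.143]
force: [-0.2, -0.1, 0.6]
grip_width: 0.0513
finger_force: 0.0
{'clock': 3.55, 'qpos': [0.099, 0.6, -0.596, 1.694, 0.393, 0.973, -0.07], 'position': [0.587, 0.124, 0.253], 'tool_rot': [-3.14, -0.0, 2.143], 'grip_width': 0.051, 'force': [-0.245, -0.065, 0.609]}
cam [0.546 0.189 0.323] axis [ 0.16 -0.25 -0.95]
case [([0.5206, 0.0925, 0.003], 0.96), ([0.5461, 0.1077, 0.035], 0.53)]
key_top [([0.5441, 0.1093, 0.0334], 0.91)]
tray_front [([0.5705, 0.1251, 0.0391], 0.83)]
case 0.6 12404 [[131.0, 149.0], [275.0, 144.0], [278.0, 237.0], [134.0, 242.0]]
key_top 0.7 488 [[228.0, 180.0], [248.0, 179.0], [250.0, 203.0], [229.0, 204.0]]
tray_front 0.8 963 [[262.0, 145.0], [274.0, 145.0], [280.0, 237.0], [268.0, 237.0]]
```

View pics/w2.png

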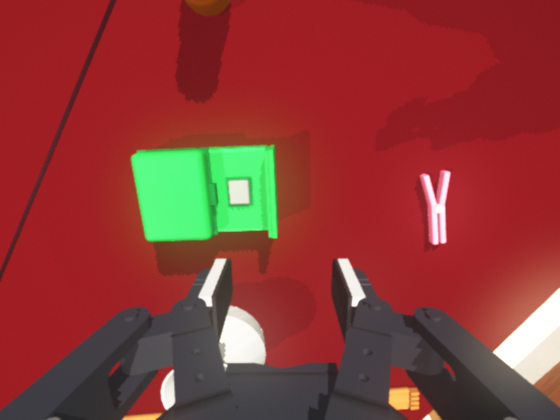

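The wrist view is almost square to the case. The key is at (239,191) and the plate top runs from about (271,146) to (273,237), with the peg well clear at (437,208) and the fingers at (218,262) and (345,262). Next I'll triangulate the key and compute the yaw.

```bash
cat > geo.py <<'E'
import numpy as np
def ray(f,u,v):
    d=np.load(f+'.npz');r=d['M'][:3,:3]@np.linalg.inv(d['K'])@[u,v,1];return d['M'][:3,3],r
def atz(f,u,v,z):
    c,r=ray(f,u,v);return c+r*(z-c[2])/r[2]
E
python3 - <<'E'
from geo import *
import cv2
def tri(a,b):
    (c1,r1),(c2,r2)=ray(*a),ray(*b);A=np.c_[r1,-r2];x=np.linalg.lstsq(A,c2-c1,rcond=None)[0];return (c1+r1*x[0]+c2+r2*x[1])/2,c1+r1*x[0]-c2-r2*x[1]
print('tri',tri(('w1',211.5,32),('w2',239,191.5)))
for f,u,v in(('w1',211.5,32),('w2',239,191.5)):print(atz(f,u,v,.034))
a,b=atz('w2',268,146,.052),atz('w2',272,237,.052);d=a-b;print(a,b,'yaw plate',np.arctan2(-d[0],d[1]),np.linalg.norm(d))
a,b=atz('w1',224,0,.052),atz('w1',262,54,.052);d=a-b
a,b=atz('w1',228.5,-3,.052),atz('w1',266.5,51,.052);d=a-b;print('w1 yaw',np.arctan2(d[0],-d[1]),np.arctan2(-d[0],d[1]))
im=np.load('w2.npz')['img'][130:260,115:295,::-1];cv2.imwrite('pics/w2c.png',cv2.resize(im,None,fx=4.4,fy=4.4,interpolation=2))
E
```

```text
tri (array([0.54739715, 0.10863168, 0.03106896]), array([ 6.51941032e-05,  2.41734545e-05, -6.32822670e-06]))
[0.54798632 0.10791086 0.034     ]
[0.54734846 0.10942949 0.034     ]
[0.54792089 0.16332782 0.052     ] [0.59645041 0.09298381 0.052     ] yaw plate 0.603907476226051 0.08545989665831831
w1 yaw -2.538593795432485 0.6029988581573081
```

View pics/w2c.png

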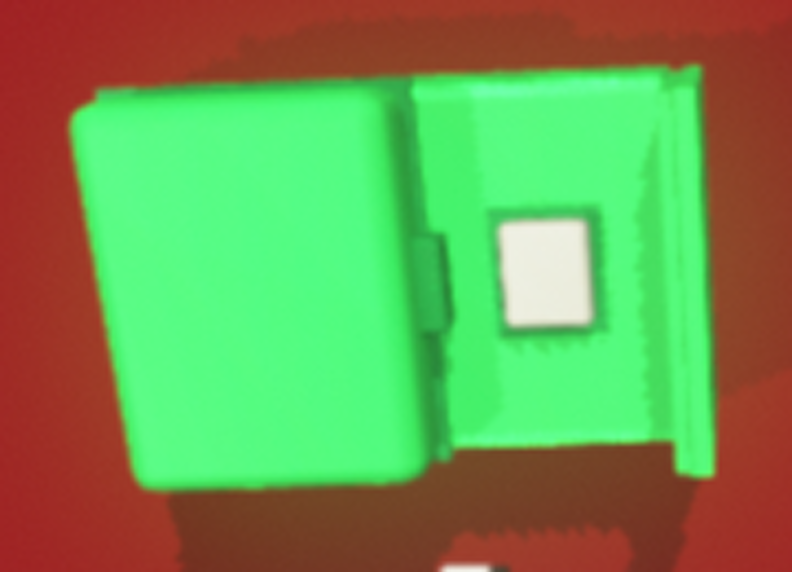

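The key top is centred at (239,192) px, giving (0.5475, 0.109) at z≈0.033, with yaw 0.60. With an opening of 51 mm, the TCP belongs 33 mm ahead of the key, which leaves the catching finger about 22 mm in front of the plate.

```bash

python3 -m jog '[[[10,-9,30,0,0,-0.028,0.6],[0,0,40,0,0,0,0.6],[0,0,40,0,0,0,0.6],[0,0,15,0,0,0,0.6],[0,0,0,0,0,0,0.6]]]' | tail -c 400
python3 look.py w3
python3 - <<'E'
from geo import *
k=atz('w2',239.1,192,.034);x=np.array([np.cos(.602),np.sin(.602)])
print(k,[(atz('w2',u,v,.052)-k)[:2]@x for u,v in((274.5,145),(277.3,238.2))])
E
```

```text
clock: 4.4
position: [0.5739, 0.1289, 0.1278]
tool_rot: [-3.139, -0.001, 2.173]
force: [0.1, -0.0, 1.0]
grip_width: 0.0514
finger_force: 0.0
{'clock': 4.4, 'qpos': [0.034, 0.749, -0.517, 1.801, 0.525, 0.735, -0.166], 'position': [0.574, 0.129, 0.128], 'tool_rot': [-3.139, -0.001, 2.173], 'grip_width': 0.051, 'force': [0.087, -0.002, 1.005]}
cam [0.53  0.193 0.198] axis [ 0.17 -0.25 -0.95]
case [([0.5209, 0.091, 0.0], 0.89)]
key_top [([0.5434, 0.1116, 0.0332], 0.77)]
tray_front [([0.5766, 0.1259, 0.0432], 0.85)]
case 0.58 30741 [[35.0, 178.0], [286.0, 178.0], [286.0, 337.0], [35.0, 337.0]]
key_top 0.97 1014 [[207.0, 237.0], [242.0, 236.0], [244.0, 275.0], [209.0, 276.0]]
tray_front 0.9 2168 [[270.0, 180.0], [285.0, 180.0], [286.0, 336.0], [271.0, 336.0]]
[0.54768359 0.10905086 0.034     ] [np.float64(0.036642401585185266), np.float64(0.03612942432944568)]
```

View pics/w3.png

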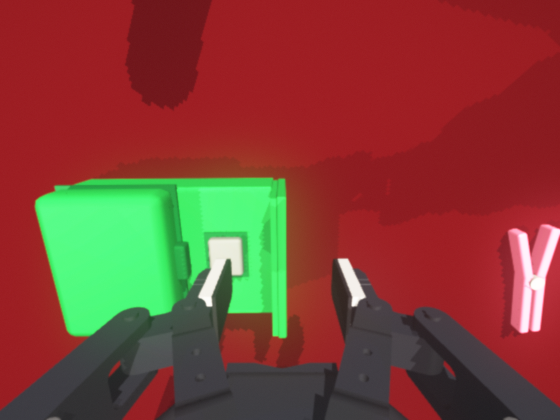

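The left finger is lined up over the key at (226,256), and the right finger stands clear in front of the plate (outer edge at x≈286 px). Now I'll lower it in small steps and watch the force.

```bash

python3 -m jog '[[[-1,0,9,0,0,0,0.6],[0,0,6,0,0,0,0.6],[0,0,0,0,0,0,0.6],[0,0,0,0,0,0,0.6]]]' | sed -n '2p;4,5p'
python3 -m jog '[[[0,0,2,0,0,0,0.6],[0,0,0,0,0,0,0.6]]]' | sed -n '2p;4,5p'
python3 -m jog '[[[0,0,2,0,0,0,0.6],[0,0,0,0,0,0,0.6]]]' | sed -n '2p;4,5p'
python3 -m jog '[[[0,0,2,0,0,0,0.6],[0,0,0,0,0,0,0.6]]]' | sed -n '2p;4,5p'
python3 look.py w4
```

```text
position: [0.5749, 0.1282, 0.1136]
force: [-0.6, -0.2, 1.2]
grip_width: 0.0514
position: [0.575, 0.1281, 0.1118]
force: [0.3, -0.3, 0.0]
grip_width: 0.0512
position: [0.575, 0.1281, 0.1097]
force: [0.2, 0.5, 0.5]
grip_width: 0.0509
position: [0.575, 0.1281, 0.1077]
force: [0.3, 0.2, 0.3]
grip_width: 0.0517
{'clock': 5.75, 'qpos': [0.023, 0.778, -0.498, 1.806, 0.548, 0.699, -0.183], 'position': [0.575, 0.128, 0.108], 'tool_rot': [-3.141, -0.0, 2.173], 'grip_width': 0.052, 'force': [0.283, 0.193, 0.324]}
cam [0.531 0.192 0.178] axis [ 0.17 -0.25 -0.95]
case [([0.5217, 0.0935, -0.0004], 0.86), ([0.7429, 0.2009, 0.004], 0.43)]
key_top [([0.5459, 0.108, 0.0336], 0.85)]
tray_front [([0.5739, 0.1272, 0.0389], 0.77)]
case 0.98 37398 [[-0.0, 181.0], [285.0, 181.0], [285.0, 361.0], [0.0, 361.0]]
key_top 0.74 722 [[198.0, 249.0], [237.0, 249.0], [237.0, 290.0], [198.0, 290.0]]
tray_front 0.75 2722 [[268.0, 184.0], [284.0, 184.0], [286.0, 360.0], [269.0, 360.0]]
```

```bash

python3 -m jog '[[[0,0,2,0,0,0,0.6],[0,0,0,0,0,0,0.6]]]' | sed -n '2p;4,5p'
python3 -m jog '[[[0,0,2,0,0,0,0.6],[0,0,0,0,0,0,0.6]]]' | sed -n '2p;4,5p'
python3 -m jog '[[[0,0,2,0,0,0,0.6],[0,0,0,0,0,0,0.6]]]' | sed -n '2p;4,5p'
python3 -m jog '[[[0,0,1,0,0,0,0.6],[0,0,0,0,0,0,0.6]]]' | sed -n '2p;4,5p'
python3 look.py w5
```

```text
position: [0.5749, 0.1281, 0.1057]
force: [-0.4, 0.3, 0.2]
grip_width: 0.0516
position: [0.5749, 0.1281, 0.1036]
force: [0.1, 1.1, 1.2]
grip_width: 0.0509
position: [0.5751, 0.1282, 0.1018]
force: [-0.1, 0.6, 0.7]
grip_width: 0.0513
position: [0.5751, 0.1282, 0.1009]
force: [0.1, 0.0, 2.4]
grip_width: 0.0516
{'clock': 6.9, 'qpos': [0.018, 0.788, -0.492, 1.807, 0.556, 0.687, -0.189], 'position': [0.575, 0.128, 0.101], 'tool_rot': [3.142, 0.0, 2.173], 'grip_width': 0.052, 'force': [0.074, 0.017, 2.399]}
cam [0.531 0.192 0.171] axis [ 0.17 -0.25 -0.95]
case [([0.5213, 0.0895, -0.0007], 0.57)]
key_top [([0.5439, 0.1091, 0.033], 0.78)]
tray_front [([0.5724, 0.126, 0.0415], 0.82)]
case 0.81 39341 [[-1.0, 185.0], [285.0, 183.0], [287.0, 368.0], [1.0, 370.0]]
key_top 0.94 488 [[196.0, 254.0], [235.0, 254.0], [235.0, 294.0], [196.0, 294.0]]
tray_front 0.89 3282 [[265.0, 185.0], [285.0, 185.0], [287.0, 367.0], [267.0, 367.0]]
```

View pics/w5.png

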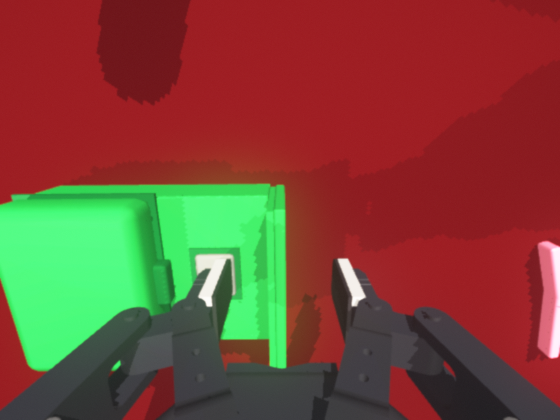

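The finger has just reached the key: the force is 2.4 N, and the tip is on the white key at (213,270). The plate is still shut at x≈285 px, with the catching finger ahead of it at 335 px. Now the press.

```bash

python3 -m jog '[[[0,0,2,0,0,0,0.6],[0,0,0,0,0,0,0.6]]]' | sed -n '2p;4,5p'
python3 -m jog '[[[0,0,2,0,0,0,0.6],[0,0,0,0,0,0,0.6]]]' | sed -n '2p;4,5p'
python3 -m jog '[[[0,0,0.5,0,0,0,0.6],[0,0,0,0,0,0,0.6],[0,0,0,0,0,0,0.6]]]' | sed -n '2p;4,5p'
python3 look.py w6
```

```text
position: [0.5751, 0.1282, 0.0988]
force: [0.1, -0.2, 1.6]
grip_width: 0.0514
position: [0.5752, 0.1282, 0.0974]
force: [-1.3, -0.1, 12.5]
grip_width: 0.0517
position: [0.5752, 0.1283, 0.0973]
force: [-4.9, -1.6, 23.4]
grip_width: 0.0512
{'clock': 7.95, 'qpos': [0.015, 0.793, -0.488, 1.808, 0.56, 0.681, -0.193], 'position': [0.575, 0.128, 0.097], 'tool_rot': [3.141, 0.001, 2.173], 'grip_width': 0.051, 'force': [-4.904, -1.572, 23.388]}
cam [0.532 0.192 0.167] axis [ 0.17 -0.25 -0.95]
case [([0.5202, 0.0914, -0.0002], 0.78)]
key_top []
tray_front [([0.593, 0.14, 0.0424], 0.68)]
case 0.74 47108 [[-1.0, 186.0], [344.0, 184.0], [345.0, 374.0], [0.0, 376.0]]
tray_front 0.77 9936 [[268.0, 186.0], [344.0, 186.0], [344.0, 362.0], [268.0, 362.0]]
```

View pics/w6.png

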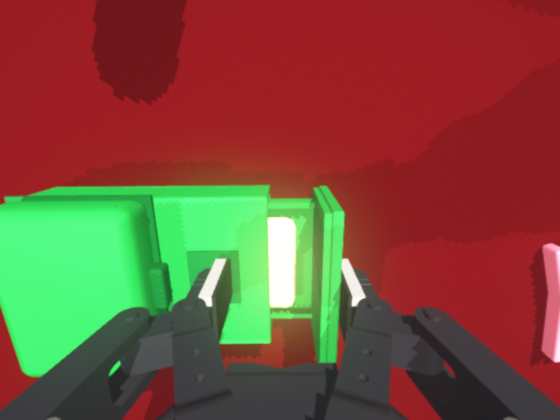

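The tray popped out and is resting on the right finger: the plate's outer face is at 344 px and the soap shows at (282,262). I'll ease the hard press on the key, then check that everything is steady.

```bash

python3 -m jog '[[[0,0,-1.5,0,0,0,0.6],[0,0,0,0,0,0,0.6],[0,0,0,0,0,0,0.6],[0,0,0,0,0,0,0.6],[0,0,0,0,0,0,0.6]]]' | sed -n '2p;4,5p'
python3 -m jog '[[[0,0,0,0,0,0,0.6],[0,0,0,0,0,0,0.6],[0,0,0,0,0,0,0.6],[0,0,0,0,0,0,0.6]]]' | sed -n '2p;4,6p'
python3 look.py w7
python3 - <<'E'
from workcell import bot
import numpy as np
p=bot.grab_frame('top')
for q in("tray_front","lota","jar","peg","scratcher"):print(q,[np.round(a['xyz'],3).tolist() for a in bot.spot_point(q,p)[:1]])
E
```

```text
position: [0.5751, 0.1282, 0.0979]
force: [0.7, 0.7, 4.2]
grip_width: 0.0511
position: [0.5751, 0.1281, 0.0979]
force: [1.5, 0.7, 4.0]
grip_width: 0.0511
finger_force: 2.8
{'clock': 9.2, 'qpos': [0.016, 0.793, -0.489, 1.808, 0.559, 0.682, -0.191], 'position': [0.575, 0.128, 0.098], 'tool_rot': [3.141, -0.0, 2.173], 'grip_width': 0.051, 'force': [1.525, 0.744, 3.967]}
cam [0.531 0.192 0.168] axis [ 0.17 -0.25 -0.95]
case [([0.5207, 0.0924, 0.0024], 0.83)]
key_top []
tray_front [([0.5936, 0.1366, 0.0413], 0.85)]
case 0.73 47011 [[-2.0, 188.0], [342.0, 181.0], [346.0, 370.0], [2.0, 377.0]]
tray_front 0.67 9756 [[268.0, 186.0], [343.0, 186.0], [343.0, 362.0], [268.0, 362.0]]
tray_front []
lota [[0.622, -0.065, -0.002]]
jar [[0.433, 0.251, -0.001]]
peg []
scratcher [[0.725, -0.151, -0.004]]
```

The force is steady: 4 N on the key and about 1.7 N sideways on the finger from the tray, which stands about 22 mm out. The lota, jar and scratcher are where they were. The network missed the peg in this last picture, but nothing went near it.

```bash
python3 -c "
from workcell import bot
print(bot.job_done())"
```

```text
the job is handed in; nothing more can be done
None
```

I handed the job in with the key pressed and the tray caught about 22 mm out, held there by the front finger at about 2 N; the lota, jar and scratcher had not moved, though the last picture didn't pick out the peg, and no verdict came back.

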